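Put the studio brushes and palette knife away in their sloping holders

ROBOT

A 6-joint arm with a two-finger parallel gripper is mounted at the origin on the work surface. World frame = base frame: x ahead of the robot, y to its left, z up, the work surface at z = 0. Lengths are in m, angles in rad, forces in N, time in s.
With the tool pointing down it reaches from about 0.375 to 0.975 m from the base axis. Payload 3.8 kg.
Tool frame: the origin (TCP) lies midway between the tips of the shut fingers; the grasp point (between the pads) lies 19 mm behind it; z points along the fingers, y is the line along which they close (so a half turn about z gives the same grasp; the last joint's range is limited). The gripper opens to 85 mm and grips with 20 to 120 N. Pads are 22 mm wide; open, the fingers measure 114 mm over their backs; the gripper's body (76 mm by 85 mm) begins 54 mm behind the grasp point. The pads swing forward as they close: fully open they stand 13 mm farther back than shut.
Start: joints at [-0.037, 0.264, 1.604, -0, 1.274, -0.037], TCP at [0.675, -0, 0.231] pointing down, gripper open.
Joint ranges: [-2.63, 2.63], [-0.94, 2.18], [0.31, 2.57], [-1.31, 4.45], [0, 2.66], [-2.55, 2.55]. Speed limits (rad/s): [2.57, 2.57, 3.14, 3.14, 3.14, 3.14].

INTERFACE

Orientations are given as a rotation vector (axis times angle).
In Python, from workcell import read_state, vision, ticket gives the robot as it stands. The module is installed in compiled form; this text tells all that it offers.
- The arm moves only by the tool jog_arm, never from a script. Its arguments are lists of equal length, an entry for each row: "turn": the turn, a rotation vector about the tool's x, y, z in rad, a list of three; "delta_pos": the shift along the tool's x, y, z in m, a list of three; "gripper": the finger opening in m, from 0 to 0.0854. In form: {"turn": [[rx, ry, rz], ...], "delta_pos": [[dx, dy, dz], ...], "gripper": [gripper, ...]}. A call has 1 to 20 rows; each row shifts and turns the commanded pose from where the row before left it, along the tool's axes as they then stand; what a row does not reach is not made up. A row lasts 1/12 s, in which the tool goes at most 41.7 mm and 7.16 degrees, less where a joint would pass 70% of its speed; a pose out of reach is approached as far as the arm can. A call with a gripper value outside its range is refused whole. The fingers move at their own pace and stop on an object; "grip_force" is the grip in N (left out, the last holds). Time passes only in rows, so rows that do not move let the fingers close. It gives the time, the measured TCP pose, the force, the opening and the grip force at its end, in the units of the state.
- read_state(): the state, without advancing time (a new reading comes with each control period).
- vision.read_camera(name): name is "scene" or "side" or "wrist"; returns the picture (480x640x3 uint8, red, green, blue); there is no depth.
- vision.calibration(name): a dict with "vfov" (degrees; the focal length in pixels is half the picture's height over the tangent of half this angle, whatever the lens; pixels are square), "cx", "cy" (the principal point, pixels), "R" (3x3) and "t" (3): a world point X has camera coordinates R X + t; the wrist camera has in their place "mount" (4x4, takes a point from camera to tool coordinates, whose origin is the TCP and whose axes are the flange's). Camera axes: x right, y down, z forward; pixel columns grow to the right and rows downward; lengths in m; the calibration is good to about 2 mm. A picture is of the moment at which its call begins: read the wrist's pose just before it. calibration takes no time and is no camera call.
- ticket.finish_job(): hands the job in; it is judged then, once.
The state is a dict: "time": time; "q": joint angles; "joint_vel": joint speeds; "joint_torque": joint torques, N m; "tool_pos": TCP position; "tcp_rot": TCP orientation; "wrist_force": force on the tool from outside, world axes, zero at the start; "torque": the same for the moment, N m; "width": opening from 0.0 (shut) to 1.0 (fully open); "grip_force": force on a finger pad.
Only numpy, scipy, OpenCV 4.12 (cv2) and the standard library are available. Lean on these libraries where they do the work, as an engineer would, in place of code of your own. Each camera call takes 0.05 s, during which the arm holds its last target. There are 200 camera calls.

TASK

Put the three painting tools lying on the table away by kind: each brush in the sloping holder that already has a brush in it, the palette knife in the one that already has a palette knife. Slide each right down into its holder, handle first, with its head left sticking out of the mouth, and let go of it. Leave the jar, the roll of tape, the paint tin and the spring clamp where they are.

Things in the scene. Friction and masses are not known exactly. Their poses are not given: they have to be found in the camera images.
- brush1_mid (a point): first loose flat gesso brush, 215 mm long, 55 g, lying flat. Wooden handle 12 mm thick, 25 mm wide at the butt, 18 mm wide (grip here) from 30 mm behind this point to 25 mm ahead; then a steel ferrule and stiff pale bristles 40 mm wide, 13 mm thick. Point: mid-length, mid-thickness, 6 mm above the table; x points along it to the bristles, y across, z up. Balances at about 10 mm ahead of it
- brush1_butt (a point): butt (handle) end of the first loose brush, 107.5 mm behind brush1_mid
- brush2_mid (a point): second loose flat gesso brush, 215 mm long, 55 g, lying flat. Wooden handle 12 mm thick, 25 mm wide at the butt, 18 mm wide (grip here) from 30 mm behind this point to 25 mm ahead; then a steel ferrule and stiff pale bristles 40 mm wide, 13 mm thick. Point: mid-length, mid-thickness, 6 mm above the table; x points along it to the bristles, y across, z up. Balances at about 10 mm ahead of it
- brush2_butt (a point): butt (handle) end of the second loose brush, 107.5 mm behind brush2_mid
- knife_mid (a point): loose palette knife, 220 mm long, 55 g, lying flat. Wooden handle 16 mm wide, 12 mm thick up to 12 mm ahead of this point; then a neck and a slim steel blade 20 mm wide, 2 mm thick, cranked down level with the handle's underside. Point: mid-length, half-way up the handle, 6 mm above the table (grip here); x points along it to the blade tip, y across, z up. Balances within 10 mm of it
- knife_butt (a point): butt (handle) end of the loose palette knife, 110 mm behind knife_mid on its axis
- brush_holder_cell: sloping plywood holder for brushes, fixed to the table, known by the one brush stored in it, head out. A flat-floored box open only at the mouth: 110 wide (y), 70 high under a roof (z), 130 mm deep (x). Origin: middle of the mouth, on the floor, 98 mm above the table. x points down into it, 40 degrees below level; y is level, across it; z is square to the floor, up to the roof
- brush_holder_lip (a point): middle of the brush holder's lip, 45 mm out of the mouth (x = -45 mm, axes as in the mouth). The roof starts at the mouth; only the floor and the side cheeks run out to here, the cheeks sloping down from the roof to the floor. All walls are 6 mm thick. A tool let go on the slope slides down to the end board by itself
- brush_holder_end (a point): middle of the brush holder's end board, at the floor, 130 mm down from the mouth. The holder's back reaches 53 mm further out level than this point, 69 mm high; its roof is 156 mm above the table at the mouth
- stored_brush (a point): middle of the brush stored in the brush holder, the same as the loose ones. It does not move; it lies on the holder's floor 32 mm to the -y side of the middle, up to 13 mm high, its head sticking out to 86 mm from the mouth, about 165 mm above the table. New ones may lie beside it or on it
- knife_holder_cell: sloping plywood holder for palette knives, fixed to the table, known by the one palette knife stored in it, head out. A flat-floored box open only at the mouth: 110 wide (y), 70 high under a roof (z), 130 mm deep (x). Origin: middle of the mouth, on the floor, 98 mm above the table. x points down into it, 40 degrees below level; y is level, across it; z is square to the floor, up to the roof
- knife_holder_lip (a point): middle of the palette knife holder's lip, 45 mm out of the mouth (x = -45 mm, axes as in the mouth). The roof starts at the mouth; only the floor and the side cheeks run out to here, the cheeks sloping down from the roof to the floor. All walls are 6 mm thick. A tool let go on the slope slides down to the end board by itself
- knife_holder_end (a point): middle of the palette knife holder's end board, at the floor, 130 mm down from the mouth. The holder's back reaches 53 mm further out level than this point, 69 mm high; its roof is 156 mm above the table at the mouth
- stored_knife (a point): middle of the palette knife stored in the palette knife holder, the same as the loose one. It does not move; it lies on the holder's floor 36 mm to the -y side of the middle, up to 12 mm high, its head sticking out to 91 mm from the mouth, about 165 mm above the table. New ones may lie beside it or on it
- jar: bystander: amber glass jar with a lid, 62 mm across, 105 mm high; origin at the centre of its underside
- tape: bystander: roll of masking tape lying flat, 100 mm across, 24 mm high; origin at the centre of its underside
- tin: bystander: small plain steel paint tin, 72 mm across, 55 mm high; origin at the centre of its underside
- clamp: bystander: black plastic spring clamp lying flat, about 90 mm long and 50 mm wide, 18 mm high; origin under its pivot

How it is judged:
At the end, for the whole second after the job is handed in: Both loose brushes lie in the brush holder and the palette knife in the knife holder, handle first: each butt end at least 100 mm inside the mouth, between the walls, floor and roof; all at rest and let go (x of each of brush1_butt, brush2_butt in the frame of brush_holder_cell above 0.1 m and y of brush1_butt in the frame of brush_holder_cell between -0.055 and 0.055 m and z of brush1_butt in the frame of brush_holder_cell between -0.002 and 0.072 m and linear speed of each of brush1, brush2, knife below 0.02 m/s and y of brush2_butt in the frame of brush_holder_cell between -0.055 and 0.055 m and z of brush2_butt in the frame of brush_holder_cell between -0.002 and 0.072 m and x of knife_butt in the frame of knife_holder_cell above 0.1 m and y of knife_butt in the frame of knife_holder_cell between -0.055 and 0.055 m and z of knife_butt in the frame of knife_holder_cell between -0.002 and 0.072 m); the robot touches nothing.
It fails at once if the jar is knocked or shifted by more than 20 mm (distance of jar from where it was at the start of the episode above 0.02 m).
It fails at once if the roll of tape is knocked or shifted by more than 20 mm (distance of tape from where it was at the start of the episode above 0.02 m).
It fails at once if the paint tin is knocked or shifted by more than 20 mm (distance of tin from where it was at the start of the episode above 0.02 m).
It fails at once if the spring clamp is knocked or shifted by more than 20 mm (distance of clamp from where it was at the start of the episode above 0.02 m).
It also fails if it takes over 69 s, if anything falls off the work surface, if the arm or the gripper's body presses on something with over 40 N, if the wrist force passes 120 N, or if a joint passes its speed limit or range.

## Working session

There is one attempt and no reset: what is moved stays moved. The work goes in short steps, Python scripts to look and compute and a tool call to move; the robot and the scene stay as the last step left them, time stands still between calls to the robot, and variables do not carry over. Pictures are saved under pics/ and viewed, at most 14 in all, crops included, and the job is handed in when it is done.

Besides the shell and the picture viewer there is one more tool, called after "Emit:" by a JSON object that holds its "fn" and its "kwargs", one argument or row to a line. jog_arm: Moves the arm, as the interface text tells. Its arguments: {"type":"object","properties":{"turn":{"type":"array","items":{"type":"array","items":{"type":"number"}}},"delta_pos":{"type":"array","items":{"type":"array","items":{"type":"number"}}},"gripper":{"type":"array","items":{"type":"number"}},"grip_force":{"type":"number"}},"required":["turn","delta_pos","gripper"]}

```bash
mkdir -p pics; ls
python3 - <<'E'
from workcell import read_state, vision
import cv2, numpy as np
s=read_state(); print({k:np.round(v,3).tolist() for k,v in s.items()})
for n in ("scene","side"):
    im=vision.read_camera(n); cv2.imwrite(f"pics/{n}0.png",im[:,:,::-1]); c=vision.calibration(n); print(n,{k:np.round(v,4).tolist() for k,v in c.items()})
    R=np.array(c["R"]);print("pos",-R.T@np.array(c["t"]))
print({k:np.round(v,4).tolist() for k,v in vision.calibration("wrist").items()})
E
```

```text
pics
{'time': 0.0, 'q': [-0.037, 0.265, 1.605, 0.0, 1.274, -0.037], 'joint_vel': [0.001, -0.0, 0.001, 0.001, 0.0, -0.001], 'joint_torque': [0.001, -51.512, -36.731, -0.0, 0.013, 0.0], 'tool_pos': [0.674, 0.0, 0.23], 'tcp_rot': [-2.22, -2.22, 0.002], 'wrist_force': [1.086, 0.246, 1.79], 'torque': [0.034, 0.035, -0.016], 'grip_force': 0.0, 'width': 1.0}
scene {'vfov': 55.5754, 'cx': 321.7628, 'cy': 242.4626, 'R': [[-0.4563, 0.8898, 0.0055], [0.5243, 0.2739, -0.8063], [-0.719, -0.365, -0.5915]], 't': [0.2345, -0.2449, 1.3826]}
pos [1.22950173 0.36312385 0.61898007]
side {'vfov': 45.5118, 'cx': 326.7078, 'cy': 235.7759, 'R': [[0.9829, -0.1831, 0.0184], [-0.1144, -0.6866, -0.718], [0.1441, 0.7036, -0.6958]], 't': [-0.581, 0.1471, 1.3354]}
pos [ 0.39555156 -0.94491631  1.04556439]
{'vfov': 71.6431, 'cx': 319.6211, 'cy': 235.7399, 'mount': [[0.0005, -0.9599, -0.2802, 0.0707], [1.0, 0.0005, 0.0002, 0.0], [-0.0001, -0.2802, 0.9599, -0.1431], [0.0, 0.0, 0.0, 1.0]]}
```

View pics/scene0.png

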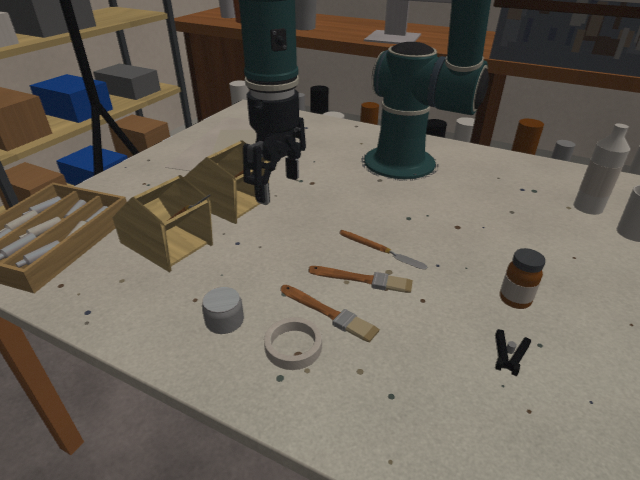

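View pics/side0.png

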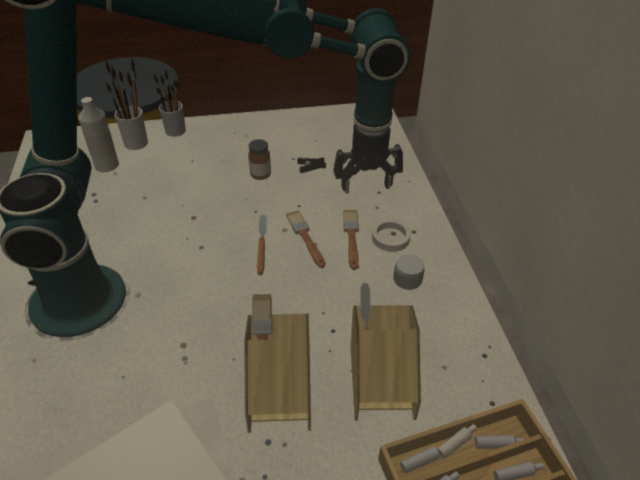

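Run:
```python
import cv2, numpy as np
a=cv2.imread("pics/side0.png")[270:440,230:440]; b=cv2.imread("pics/scene0.png")[130:280,100:320]
a=cv2.resize(a,(400,324),interpolation=2); b=cv2.resize(b,(400,273),interpolation=2)
a=cv2.resize(cv2.imread("pics/side0.png")[270:440,230:440],(740,599),interpolation=2)
b=cv2.resize(cv2.imread("pics/scene0.png")[130:280,100:320],(400,273),interpolation=2)
c=np.zeros((600,800,3),np.uint8); a=cv2.resize(a,(400,324)); c[:324,:400]=a; c[324:597,:400]=b
d=cv2.resize(cv2.imread("pics/side0.png")[200:290,240:430],(400,190),interpolation=2);c[:190,400:]=d
e=cv2.resize(cv2.imread("pics/scene0.png")[220:370,260:440],(400,333),interpolation=2);c[200:533,400:]=e
cv2.imwrite("pics/crop0.png",c)
```

```text
(no output)
```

View pics/crop0.png

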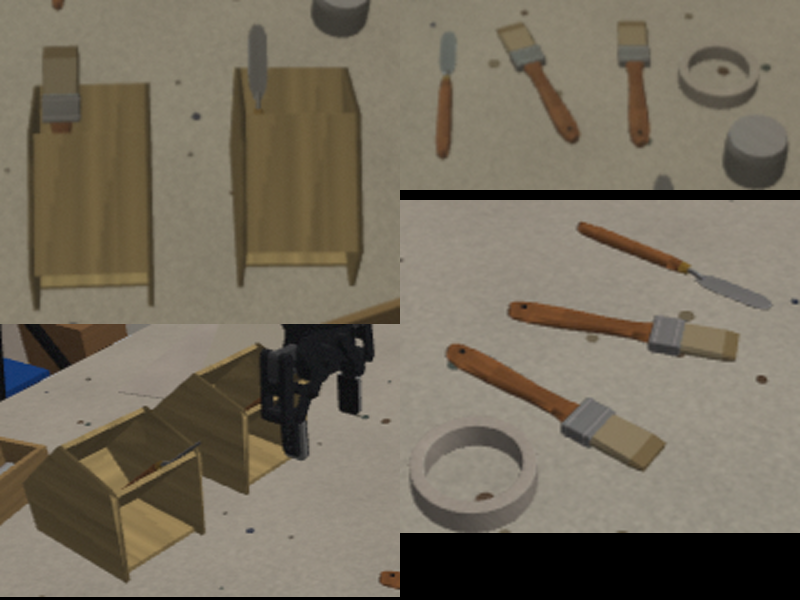

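```bash
cat > h.py <<'E'
from workcell import read_state, vision
import cv2, numpy as np
from scipy.spatial.transform import Rotation as Ro
def cam(n, s=None):
    c=vision.calibration(n); f=240/np.tan(np.radians(c["vfov"]/2))
    if n=="wrist":
        M=np.array(c["mount"]); Rt=Ro.from_rotvec(s["tcp_rot"]).as_matrix()
        R=Rt@M[:3,:3]; p=Rt@M[:3,3]+np.array(s["tool_pos"])
    else:
        R=np.array(c["R"]).T; p=-R@np.array(c["t"])
    return R,p,f,c["cx"],c["cy"]
def cast(C,px,z):
    R,p,f,cx,cy=C; px=np.atleast_2d(np.asarray(px,float))
    d=np.c_[(px[:,0]-cx)/f,(px[:,1]-cy)/f,np.ones(len(px))]@R.T
    return p+d*((z-p[2])/d[:,2])[:,None]
def handles(im,C,z=0.006,amin=60):
    """orange handles -> butt point, direction to the head, length seen"""
    h=cv2.cvtColor(im,cv2.COLOR_RGB2HSV)
    m=cv2.inRange(h,(3,110,60),(18,255,255))
    n,l,st,ce=cv2.connectedComponentsWithStats(m); out=[]
    for i in range(1,n):
        if st[i,4]<amin: continue
        v,u=np.nonzero(l==i); P=cast(C,np.c_[u,v],z)[:,:2]; c=P.mean(0)
        _,_,V=np.linalg.svd(P-c,full_matrices=False); d=V[0]*np.sign(V[0][1]); t=(P-c)@d; w=(P-c)@V[1]
        if len(P)>0 and 0.05<np.ptp(t)<0.2 and np.ptp(w)<0.06:
            out.append((ce[i].round(),st[i,4],(c+d*t.min()).round(4),np.degrees(np.arctan2(d[1],d[0])).round(1),np.ptp(t).round(3),np.ptp(w).round(3),(c+d*(t.min()+.1075)).round(4)))
    return out
E
python3 - <<'E'
from h import *
for n in ("side","scene"):
    im=cv2.imread(f"pics/{n}0.png")[:,:,::-1].copy(); print(n)
    for o in handles(im,cam(n)): print(*o)
C=cam("side")
for nm,lip,roof in (("brush",[(248.9,315.1),(307.7,314.1)],[(251,340.9),(308.7,340.9)]),("knife",[(354.9,306.2),(413.7,306.2)],[(358.6,329.3),(417.9,328.8)])):
    L=cast(C,lip,.127)[:,:2]; F=cast(C,roof,.156)[:,:2]
    for E in (L,F): print(nm,E.round(4).tolist(),"mid",E.mean(0).round(4),"w",np.linalg.norm(E[1]-E[0]).round(4),"ang",np.degrees(np.arctan2(*(E[1]-E[0])[::-1])).round(1))
print("bystanders",cast(C,[(391,240),(408,275),(260,172),(312,165)],0.0)[:,:2].round(3).tolist())
E
```

```text
side
[312. 248.] 288 [0.5806 0.0027] 102.6 0.14 0.022 [0.557  0.1075]
[352. 249.] 286 [ 0.6559 -0.0172] 80.7 0.14 0.022 [0.6733 0.0888]
[261. 256.] 189 [0.4263 0.0046] 82.6 0.126 0.014 [0.4401 0.1112]
scene
[363. 240.] 273 [0.4239 0.0017] 81.6 0.123 0.022 [0.4396 0.108 ]
[340. 274.] 521 [0.5799 0.0032] 102.8 0.135 0.029 [0.5561 0.108 ]
[533. 277.] 174 [0.4178 0.4186] 160.4 0.064 0.036 [0.3165 0.4547]
[308. 301.] 566 [ 0.6547 -0.0192] 80.5 0.134 0.027 [0.6724 0.0869]
brush [[0.3893, -0.2158], [0.5062, -0.2333]] mid [ 0.4477 -0.2246] w 0.1183 ang -8.5
brush [[0.388, -0.3002], [0.4945, -0.3186]] mid [ 0.4413 -0.3094] w 0.108 ang -9.8
knife [[0.6048, -0.2295], [0.724, -0.2499]] mid [ 0.6644 -0.2397] w 0.121 ang -9.7
knife [[0.5929, -0.3084], [0.7055, -0.3266]] mid [ 0.6492 -0.3175] w 0.1141 ang -9.2
bystanders [[0.775, 0.069], [0.784, -0.057], [0.467, 0.411], [0.624, 0.42]]
```

```bash
cat >> h.py <<'E'
def rot(deg,tilt):
    a=np.radians(deg); x=np.array([np.cos(a),np.sin(a),0]); z=np.array([0,0,-1.])
    return np.c_[x,np.cross(z,x),z]@Ro.from_euler("y",-tilt,degrees=True).as_matrix()
def hpt(o,deg,x,y,z):
    """holder coordinates to world; deg: world direction of the outward level axis"""
    a=np.radians(deg); u=np.array([np.cos(a),np.sin(a),0]); k=np.array([0,0,1.]); c,s=np.cos(np.radians(40)),np.sin(np.radians(40))
    X=-u*c-k*s; Z=-u*s+k*c; return np.array(o)+x*X+y*np.cross(Z,X)+z*Z
def plan(start,*legs):
    """start (p,R); legs ('r',R) or ('p',p): rows of a constant step each"""
    p,R=start
    for k,v,n in legs:
        if k=="r": w=Ro.from_matrix(R.T@v).as_rotvec()/n; R=v; print(n,"x turn",w.round(4).tolist())
        else: d=R.T@(np.array(v)-p)/n; p=np.array(v); print(n,"x shift",d.round(4).tolist(),"tot mm",(d*n*1000).round(1).tolist())
def now():
    s=read_state(); return np.array(s["tool_pos"]),Ro.from_rotvec(s["tcp_rot"]).as_matrix()
E
python3 - <<'E'
from h import *
a=np.radians(82); m=np.array([0.425,0.003,0])+0.107*np.array([np.cos(a),np.sin(a),0])
print(m)
R=rot(82,15)
plan(now(),("r",R,4),("p",m+[0,0,.10],8),("p",m+[0,0,.004],5))
E
```

```text
[0.43989152 0.10895868 0.        ]
4 x turn [0.004, -0.0653, 0.0348]
8 x shift [0.0133, -0.0309, 0.0133] tot mm [106.3, -247.3, 106.2]
5 x shift [0.005, 0.0, 0.0185] tot mm [24.8, 0.0, 92.7]
```

Emit:
{"fn": "jog_arm", "kwargs": {
  "turn": [
    [0.004, -0.0653, 0.0348],
    [0.004, -0.0653, 0.0348],
    [0.004, -0.0653, 0.0348],
    [0.004, -0.0653, 0.0348],
    [0, 0, 0],
    [0, 0, 0],
    [0, 0, 0],
    [0, 0, 0],
    [0, 0, 0],
    [0, 0, 0],
    [0, 0, 0],
    [0, 0, 0],
    [0, 0, 0],
    [0, 0, 0]
  ],
  "delta_pos": [
    [0, 0, 0],
    [0, 0, 0],
    [0, 0, 0],
    [0, 0, 0],
    [0.0133, -0.0309, 0.0133],
    [0.0133, -0.0309, 0.0133],
    [0.0133, -0.0309, 0.0133],
    [0.0133, -0.0309, 0.0133],
    [0.0133, -0.0309, 0.0133],
    [0.0133, -0.0309, 0.0133],
    [0.0133, -0.0309, 0.0133],
    [0.0133, -0.0309, 0.0133],
    [0, 0, 0],
    [0, 0, 0]
  ],
  "gripper": [0.05, 0.05, 0.05, 0.05, 0.05, 0.05, 0.05, 0.05, 0.05, 0.05, 0.05, 0.05, 0.05, 0.05],
  "grip_force": 60
}}

```text
time: 1.27
tool_pos: [0.4381, 0.1088, 0.0987]
tcp_rot: [2.228, 1.941, -0.297]
wrist_force: [-0.3, 0.1, 0.3]
width: 0.584
grip_force: 0.0
```

Run:
```python
from h import *
s=read_state(); im=vision.read_camera("wrist"); cv2.imwrite("pics/w1.png",im[:,:,::-1])
for o in handles(im,cam("wrist",s),amin=300): print(*o)
```

```text
[496. 226.] 4676 [ 0.5821 -0.0037] 102.8 0.14 0.026 [0.5583 0.1012]
[321. 251.] 2723 [ 0.4239 -0.0029] 82.0 0.136 0.017 [0.4389 0.1035]
[615. 266.] 2714 [ 0.6596 -0.0233] 86.7 0.104 0.032 [0.6657 0.084 ]
```

View pics/w1.png

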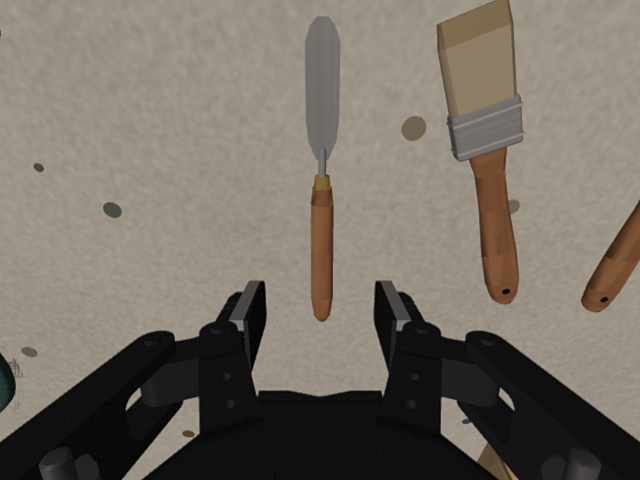

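Emit:
{"fn": "jog_arm", "kwargs": {
  "turn": [
    [0, 0, 0],
    [0, 0, 0],
    [0, 0, 0],
    [0, 0, 0],
    [0, 0, 0],
    [0, 0, 0],
    [0, 0, 0],
    [0, 0, 0],
    [0, 0, 0],
    [0, 0, 0],
    [0, 0, 0],
    [0, 0, 0],
    [0, 0, 0]
  ],
  "delta_pos": [
    [0.0046, 0.0002, 0.0184],
    [0.0046, 0.0002, 0.0184],
    [0.0046, 0.0002, 0.0184],
    [0.0046, 0.0002, 0.0184],
    [0.0023, 0, 0.0092],
    [0.0023, 0, 0.0092],
    [0, 0, 0],
    [0, 0, 0],
    [0, 0, 0],
    [0, 0, 0],
    [0, 0, 0],
    [0, 0, 0],
    [0, 0, 0]
  ],
  "gripper": [0.05, 0.05, 0.05, 0.05, 0.05, 0.05, 0.05, 0.008, 0.008, 0.008, 0.008, 0.008, 0.008]
}}

```text
time: 2.4
tool_pos: [0.4431, 0.1077, 0.0069]
tcp_rot: [2.229, 1.937, -0.287]
wrist_force: [0.1, 1.8, 6.6]
width: 0.162
grip_force: 59.3
```

Run:
```python
from h import *
o=(0.658,-0.2715,0.098);D=80.5
p,R=now(); up=p+[0,0,.24]; Rh=rot(D,-25)
H=lambda x,y,z:hpt(o,D,x,y,z)
plan((p,R),("p",up,8),("r",Rh,8),("p",H(-.15,.012,.06),12))
print(H(-.15,.012,.06))
```

```text
8 x shift [-0.0077, 0.0001, -0.029] tot mm [-61.8, 1.1, -231.9]
8 x turn [0.0003, 0.0871, 0.0034]
12 x shift [-0.02, 0.0239, -0.0087] tot mm [-240.4, 286.6, -104.9]
[ 0.68243506 -0.19818811  0.24038081]
```

Emit:
{"fn": "jog_arm", "kwargs": {
  "turn": [
    [0, 0, 0],
    [0, 0, 0],
    [0, 0, 0],
    [0, 0, 0],
    [0, 0, 0],
    [0, 0, 0],
    [0, 0, 0],
    [0, 0, 0],
    [0, 0, 0],
    [0.0003, 0.0871, 0.0034],
    [0.0003, 0.0871, 0.0034],
    [0.0003, 0.0871, 0.0034],
    [0.0003, 0.0871, 0.0034],
    [0.0003, 0.0871, 0.0034],
    [0.0003, 0.0871, 0.0034],
    [0.0003, 0.0871, 0.0034],
    [0.0003, 0.0871, 0.0034],
    [0, 0, 0]
  ],
  "delta_pos": [
    [-0.0038, 0, -0.0145],
    [-0.0038, 0, -0.0145],
    [-0.0077, 0, -0.029],
    [-0.0077, 0, -0.029],
    [-0.0077, 0, -0.029],
    [-0.0077, 0, -0.029],
    [-0.0077, 0, -0.029],
    [-0.0077, 0, -0.029],
    [-0.0077, 0, -0.029],
    [0, 0, 0],
    [0, 0, 0],
    [0, 0, 0],
    [0, 0, 0],
    [0, 0, 0],
    [0, 0, 0],
    [0, 0, 0],
    [0, 0, 0],
    [0, 0, 0]
  ],
  "gripper": [0.008, 0.008, 0.008, 0.008, 0.008, 0.008, 0.008, 0.008, 0.008, 0.008, 0.008, 0.008, 0.008, 0.008, 0.008, 0.008, 0.008, 0.008]
}}

```text
time: 3.9
tool_pos: [0.4401, 0.1059, 0.2439]
tcp_rot: [-2.156, -1.815, -0.474]
wrist_force: [-0.2, -0.2, -1.6]
width: 0.161
grip_force: 58.7
```

Emit:
{"fn": "jog_arm", "kwargs": {
  "turn": [
    [0, 0, 0],
    [0, 0, 0],
    [0, 0, 0],
    [0, 0, 0],
    [0, 0, 0],
    [0, 0, 0],
    [0, 0, 0],
    [0, 0, 0],
    [0, 0, 0],
    [0, 0, 0],
    [0, 0, 0],
    [0, 0, 0],
    [0, 0, 0],
    [0, 0, 0]
  ],
  "delta_pos": [
    [-0.02, 0.0239, -0.0087],
    [-0.02, 0.0239, -0.0087],
    [-0.02, 0.0239, -0.0087],
    [-0.02, 0.0239, -0.0087],
    [-0.02, 0.0239, -0.0087],
    [-0.02, 0.0239, -0.0087],
    [-0.02, 0.0239, -0.0087],
    [-0.02, 0.0239, -0.0087],
    [-0.02, 0.0239, -0.0087],
    [-0.02, 0.0239, -0.0087],
    [-0.02, 0.0239, -0.0087],
    [-0.02, 0.0239, -0.0087],
    [0, 0, 0],
    [0, 0, 0]
  ],
  "gripper": [0.008, 0.008, 0.008, 0.008, 0.008, 0.008, 0.008, 0.008, 0.008, 0.008, 0.008, 0.008, 0.008, 0.008]
}}

```text
time: 5.07
tool_pos: [0.6816, -0.198, 0.2368]
tcp_rot: [-2.154, -1.82, -0.47]
wrist_force: [-0.3, 0.4, -0.2]
width: 0.159
grip_force: 58.8
```

Run:
```python
from h import *
w=vision.read_camera("wrist");a=vision.read_camera("side");b=vision.read_camera("scene")
cv2.imwrite("pics/w2.png",w[:,:,::-1])
c=np.zeros((600,800,3),np.uint8)
c[:300,:400]=cv2.resize(w,(400,300)); c[300:,:400]=cv2.resize(a[230:430,220:486],(400,300),interpolation=2); c[:300,400:]=cv2.resize(b[90:290,80:346],(400,300),interpolation=2)
cv2.imwrite("pics/m2.png",c[:,:,::-1])
```

```text
(no output)
```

View pics/m2.png

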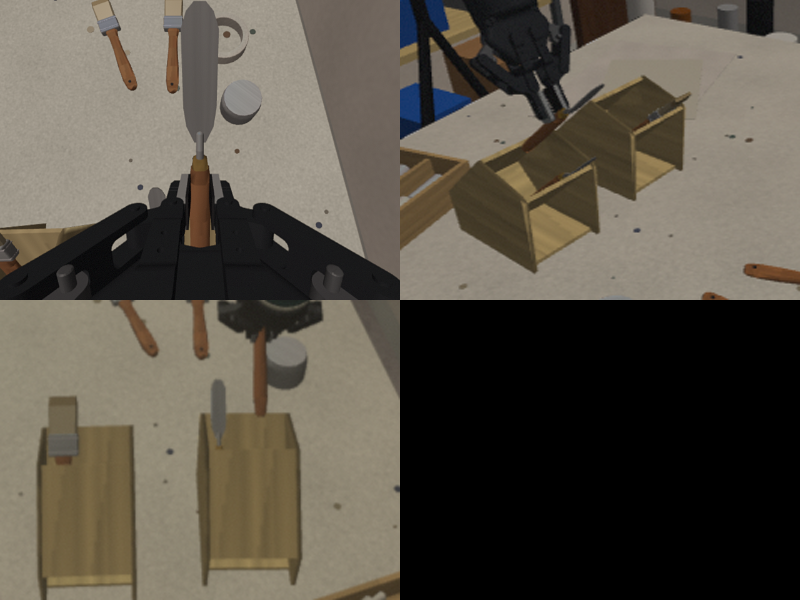

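Run:
```python
from h import *
o=(0.658,-0.2715,0.098);D=80.5
H=lambda x,y,z:hpt(o,D,x,y,z)
plan(now(),("p",H(-.15,.012,.03),2),("p",H(-.035,.012,.024),8),("p",H(-.033,.012,.012),2))
```

```text
2 x shift [0.0035, 0.0012, 0.0132] tot mm [7.0, 2.4, 26.4]
8 x shift [-0.0137, 0.0, 0.0045] tot mm [-109.5, 0.2, 35.7]
2 x shift [0.0006, 0.0, 0.0061] tot mm [1.2, 0.0, 12.1]
```

Emit:
{"fn": "jog_arm", "kwargs": {
  "turn": [
    [0, 0, 0],
    [0, 0, 0],
    [0, 0, 0],
    [0, 0, 0],
    [0, 0, 0],
    [0, 0, 0],
    [0, 0, 0],
    [0, 0, 0],
    [0, 0, 0],
    [0, 0, 0],
    [0, 0, 0],
    [0, 0, 0]
  ],
  "delta_pos": [
    [0.0035, 0.0012, 0.0132],
    [0.0035, 0.0012, 0.0132],
    [-0.0137, 0, 0.0045],
    [-0.0137, 0, 0.0045],
    [-0.0137, 0, 0.0045],
    [-0.0137, 0, 0.0045],
    [-0.0137, 0, 0.0045],
    [-0.0137, 0, 0.0045],
    [-0.0137, 0, 0.0045],
    [-0.0137, 0, 0.0045],
    [0, 0, 0],
    [0, 0, 0]
  ],
  "gripper": [0.008, 0.008, 0.008, 0.008, 0.008, 0.008, 0.008, 0.008, 0.008, 0.008, 0.008, 0.008]
}}

```text
time: 6.22
tool_pos: [0.6713, -0.2644, 0.1372]
tcp_rot: [-2.153, -1.818, -0.474]
wrist_force: [0.1, 0.3, -0.7]
width: 0.156
grip_force: 58.8
```

Emit:
{"fn": "jog_arm", "kwargs": {
  "turn": [
    [0, 0, 0],
    [0, 0, 0],
    [0, 0, 0],
    [0, 0, 0]
  ],
  "delta_pos": [
    [0.0003, 0, 0.004],
    [0.0003, 0, 0.004],
    [0.0003, 0, 0.003],
    [0, 0, 0]
  ],
  "gripper": [0.008, 0.008, 0.008, 0.008]
}}

```text
time: 6.55
tool_pos: [0.6729, -0.2571, 0.1286]
tcp_rot: [-2.152, -1.822, -0.474]
wrist_force: [0.3, -0.5, -0.7]
width: 0.16
grip_force: 58.8
```

Emit:
{"fn": "jog_arm", "kwargs": {
  "turn": [
    [0, 0, 0],
    [0, 0, 0],
    [0, 0, 0],
    [0, 0, 0],
    [0, 0, 0],
    [0, 0, 0],
    [0, 0, 0],
    [0, 0, 0],
    [0, 0, 0],
    [0, 0, 0],
    [0, 0, 0],
    [0, 0, 0]
  ],
  "delta_pos": [
    [0, 0, 0],
    [0, 0, 0],
    [0, 0, 0],
    [0, 0, 0],
    [0, 0, 0],
    [0, 0, 0],
    [0.005, 0, -0.01],
    [0.01, 0, -0.03],
    [0.01, 0, -0.03],
    [0.01, 0, -0.03],
    [0.02, 0, -0.03],
    [0, 0, 0]
  ],
  "gripper": [0.03, 0.036, 0.036, 0.036, 0.036, 0.036, 0.036, 0.036, 0.036, 0.036, 0.036, 0.036]
}}

```text
time: 7.55
tool_pos: [0.6758, -0.2644, 0.2814]
tcp_rot: [-2.159, -1.832, -0.485]
wrist_force: [2.0, -0.3, 1.9]
width: 0.422
grip_force: 0.0
```

Run:
```python
from h import *
s=read_state();w=vision.read_camera("wrist");a=vision.read_camera("side");b=vision.read_camera("scene")
np.savez("pics/w3.npz",w=w,p=s["tool_pos"],r=s["tcp_rot"])
cv2.imwrite("pics/side3.png",a[:,:,::-1]);cv2.imwrite("pics/scene3.png",b[:,:,::-1])
c=np.zeros((600,800,3),np.uint8)
c[:300,:400]=cv2.resize(w,(400,300)); c[300:,:400]=cv2.resize(a[230:430,220:486],(400,300),interpolation=2); c[:300,400:]=cv2.resize(b[90:290,80:346],(400,300),interpolation=2)
cv2.imwrite("pics/m3.png",c[:,:,::-1]); print(now())
```

```text
(array([ 0.67269041, -0.26354053,  0.27169521]), array([[ 1.49894409e-01,  9.86263972e-01,  6.93905175e-02],
       [ 8.94808232e-01, -1.65176788e-01,  4.14770848e-01],
       [ 4.20535247e-01, -8.06250946e-05, -9.07276198e-01]]))
```

View pics/m3.png

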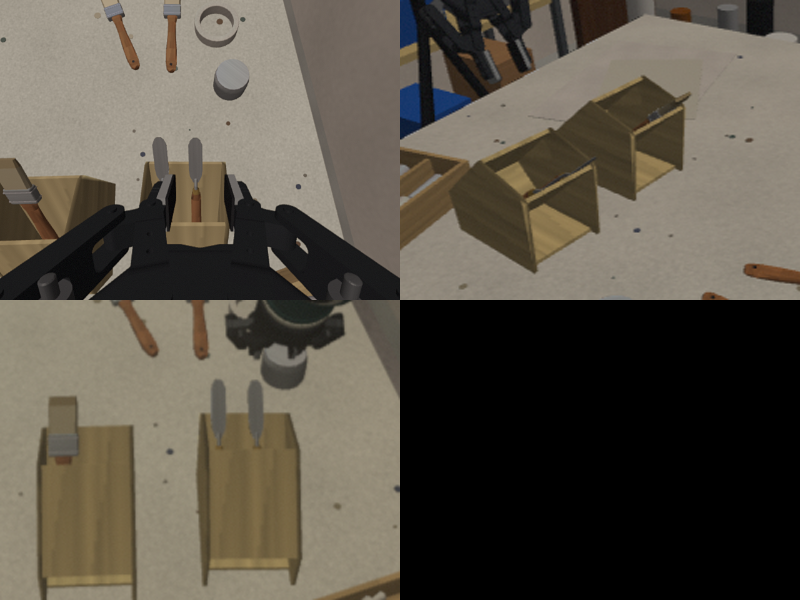

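Run:
```python
from h import *
R=rot(80.6,15); g=np.array([.6745,.096,0])
plan(now(),("r",R,8),("p",g+[0,0,.10],12))
```

```text
8 x turn [0.0, -0.087, -0.0002]
12 x shift [0.0323, -0.0047, 0.0062] tot mm [387.3, -56.9, 74.0]
```

Emit:
{"fn": "jog_arm", "kwargs": {
  "turn": [
    [0, -0.087, 0],
    [0, -0.087, 0],
    [0, -0.087, 0],
    [0, -0.087, 0],
    [0, -0.087, 0],
    [0, -0.087, 0],
    [0, -0.087, 0],
    [0, -0.087, 0],
    [0, 0, 0],
    [0, 0, 0],
    [0, 0, 0],
    [0, 0, 0],
    [0, 0, 0],
    [0, 0, 0],
    [0, 0, 0],
    [0, 0, 0],
    [0, 0, 0],
    [0, 0, 0]
  ],
  "delta_pos": [
    [0, 0, 0],
    [0, 0, 0],
    [0, 0, 0],
    [0, 0, 0],
    [0, 0, 0],
    [0, 0, 0],
    [0, 0, 0],
    [0, 0, 0],
    [0.0387, -0.0057, 0.0074],
    [0.0387, -0.0057, 0.0074],
    [0.0387, -0.0057, 0.0074],
    [0.0387, -0.0057, 0.0074],
    [0.0387, -0.0057, 0.0074],
    [0.0387, -0.0057, 0.0074],
    [0.0387, -0.0057, 0.0074],
    [0.0387, -0.0057, 0.0074],
    [0.0387, -0.0057, 0.0074],
    [0.0387, -0.0057, 0.0074]
  ],
  "gripper": [0.045, 0.045, 0.045, 0.045, 0.045, 0.045, 0.045, 0.045, 0.045, 0.045, 0.045, 0.045, 0.045, 0.045, 0.045, 0.045, 0.045, 0.045]
}}

```text
time: 9.2
tool_pos: [0.6724, 0.0975, 0.0959]
tcp_rot: [2.26, 1.914, -0.304]
wrist_force: [0.3, 0.2, 0.4]
width: 0.529
grip_force: 0.0
```

Emit:
{"fn": "jog_arm", "kwargs": {
  "turn": [
    [0, 0, 0],
    [0, 0, 0]
  ],
  "delta_pos": [
    [0, 0, 0],
    [0, 0, 0]
  ],
  "gripper": [0.045, 0.045]
}}

```text
time: 9.37
tool_pos: [0.6716, 0.0978, 0.0949]
tcp_rot: [2.257, 1.919, -0.308]
wrist_force: [-0.6, -0.5, 0.6]
width: 0.529
grip_force: 0.0
```

Run:
```python
from h import *
s=read_state(); im=vision.read_camera("wrist"); cv2.imwrite("pics/w4.png",im[:,:,::-1])
for o in handles(im,cam("wrist",s),amin=300): print(*o)
R=rot(80.6,15); g=np.array([.6745,.096,.005]); print(s["tool_pos"]); plan(now(),("p",g,5))
```

```text
[180. 249.] 3968 [0.5769 0.0067] 101.9 0.13 0.027 [0.5546 0.1119]
[324. 257.] 3779 [ 0.6543 -0.0233] 80.6 0.139 0.024 [0.6718 0.0828]
[0.67159647 0.09779412 0.09492275]
5 x shift [0.0047, 0.0005, 0.0177] tot mm [23.7, 2.4, 88.3]
```

Emit:
{"fn": "jog_arm", "kwargs": {
  "turn": [
    [0, 0, 0],
    [0, 0, 0],
    [0, 0, 0],
    [0, 0, 0],
    [0, 0, 0],
    [0, 0, 0],
    [0, 0, 0],
    [0, 0, 0],
    [0, 0, 0],
    [0, 0, 0],
    [0, 0, 0],
    [0, 0, 0],
    [0, 0, 0]
  ],
  "delta_pos": [
    [0.0047, 0.0005, 0.0177],
    [0.0047, 0.0005, 0.0177],
    [0.0047, 0.0005, 0.0177],
    [0.0047, 0.0005, 0.0177],
    [0.0023, 0, 0.0087],
    [0.0023, 0, 0.0087],
    [0, 0, 0],
    [0, 0, 0],
    [0, 0, 0],
    [0, 0, 0],
    [0, 0, 0],
    [0, 0, 0],
    [0, 0, 0]
  ],
  "gripper": [0.045, 0.045, 0.045, 0.045, 0.045, 0.045, 0.045, 0.01, 0.01, 0.01, 0.01, 0.01, 0.01]
}}

```text
time: 10.5
tool_pos: [0.6774, 0.096, 0.0093]
tcp_rot: [2.258, 1.912, -0.295]
wrist_force: [0.9, -0.0, 6.3]
width: 0.174
grip_force: 59.3
```

Run:
```python
from h import *
o=(0.4456,-0.260,0.098);D=81
p,R=now(); up=p+[0,0,.25]; Rh=rot(D,-25)
H=lambda x,y,z:hpt(o,D,x,y,z)
plan((p,R),("p",up,8),("r",Rh,8),("p",H(-.17,.022,.08),12))
print(H(-.17,.022,.08))
```

```text
8 x shift [-0.008, 0.0, -0.0302] tot mm [-64.3, 0.1, -241.6]
8 x turn [0.0001, 0.0871, -0.0011]
12 x shift [-0.023, -0.0126, -0.0116] tot mm [-276.2, -151.3, -139.0]
[ 0.47965689 -0.18560723  0.26855745]
```

Emit:
{"fn": "jog_arm", "kwargs": {
  "turn": [
    [0, 0, 0],
    [0, 0, 0],
    [0, 0, 0],
    [0, 0, 0],
    [0, 0, 0],
    [0, 0, 0],
    [0, 0, 0],
    [0, 0, 0],
    [0, 0, 0],
    [0, 0.0871, -0.0011],
    [0, 0.0871, -0.0011],
    [0, 0.0871, -0.0011],
    [0, 0.0871, -0.0011],
    [0, 0.0871, -0.0011],
    [0, 0.0871, -0.0011],
    [0, 0.0871, -0.0011],
    [0, 0.0871, -0.0011],
    [0, 0, 0]
  ],
  "delta_pos": [
    [-0.004, 0, -0.0151],
    [-0.004, 0, -0.0151],
    [-0.008, 0, -0.0302],
    [-0.008, 0, -0.0302],
    [-0.008, 0, -0.0302],
    [-0.008, 0, -0.0302],
    [-0.008, 0, -0.0302],
    [-0.008, 0, -0.0302],
    [-0.008, 0, -0.0302],
    [0, 0, 0],
    [0, 0, 0],
    [0, 0, 0],
    [0, 0, 0],
    [0, 0, 0],
    [0, 0, 0],
    [0, 0, 0],
    [0, 0, 0],
    [0, 0, 0]
  ],
  "gripper": [0.01, 0.01, 0.01, 0.01, 0.01, 0.01, 0.01, 0.01, 0.01, 0.01, 0.01, 0.01, 0.01, 0.01, 0.01, 0.01, 0.01, 0.01]
}}

```text
time: 12.0
tool_pos: [0.6758, 0.0932, 0.2572]
tcp_rot: [-2.146, -1.825, -0.474]
wrist_force: [0.0, -0.3, -0.8]
width: 0.176
grip_force: 58.7
```

Emit:
{"fn": "jog_arm", "kwargs": {
  "turn": [
    [0, 0, 0],
    [0, 0, 0],
    [0, 0, 0],
    [0, 0, 0],
    [0, 0, 0],
    [0, 0, 0],
    [0, 0, 0],
    [0, 0, 0],
    [0, 0, 0],
    [0, 0, 0],
    [0, 0, 0],
    [0, 0, 0],
    [0, 0, 0],
    [0, 0, 0]
  ],
  "delta_pos": [
    [-0.023, -0.0126, -0.0116],
    [-0.023, -0.0126, -0.0116],
    [-0.023, -0.0126, -0.0116],
    [-0.023, -0.0126, -0.0116],
    [-0.023, -0.0126, -0.0116],
    [-0.023, -0.0126, -0.0116],
    [-0.023, -0.0126, -0.0116],
    [-0.023, -0.0126, -0.0116],
    [-0.023, -0.0126, -0.0116],
    [-0.023, -0.0126, -0.0116],
    [-0.023, -0.0126, -0.0116],
    [-0.023, -0.0126, -0.0116],
    [0, 0, 0],
    [0, 0, 0]
  ],
  "gripper": [0.01, 0.01, 0.01, 0.01, 0.01, 0.01, 0.01, 0.01, 0.01, 0.01, 0.01, 0.01, 0.01, 0.01]
}}

```text
time: 13.17
tool_pos: [0.4789, -0.1863, 0.2685]
tcp_rot: [-2.148, -1.83, -0.472]
wrist_force: [0.6, -0.5, -0.7]
width: 0.169
grip_force: 58.7
```

Run:
```python
from h import *
s=read_state();w=vision.read_camera("wrist");a=vision.read_camera("side");b=vision.read_camera("scene")
c=np.zeros((600,800,3),np.uint8)
c[:300,:400]=cv2.resize(w,(400,300)); c[300:,:400]=cv2.resize(a[230:430,180:446],(400,300),interpolation=2); c[:300,400:]=cv2.resize(b[70:270,100:366],(400,300),interpolation=2)
z=np.load("pics/w3.npz"); c[300:,400:]=cv2.resize(z["w"][240:480,0:320],(400,300),interpolation=2)
cv2.imwrite("pics/m5.png",c[:,:,::-1]); print(s["tool_pos"],s["width"])
```

```text
[ 0.47894632 -0.186299    0.26853406] 0.1694955549760798
```

View pics/m5.png

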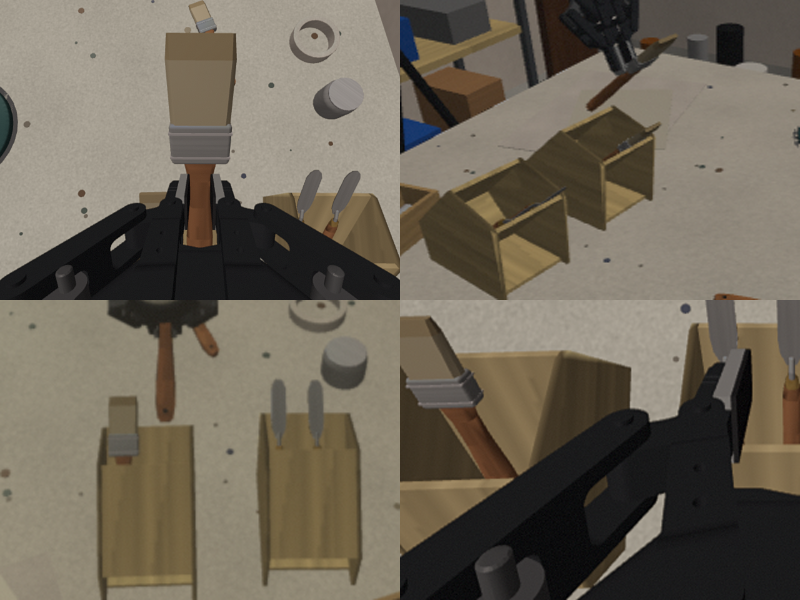

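Run:
```python
from h import *
z=np.load("pics/w3.npz"); C=cam("wrist",{"tool_pos":z["p"],"tcp_rot":z["r"]})
print(cast(C,[(130.4,280)],.127),cast(C,[(184,294)],.156))
o=(0.4456,-0.260,0.098);D=81
H=lambda x,y,z:hpt(o,D,x,y,z)
print("expected lip right",H(-.045,.058,0),"roof corner",H(0,.06,.076))
# knife holder same from wrist: where was the knife placed
plan(now(),("p",H(-.15,.024,.032),4),("p",H(-.035,.024,.026),8),("p",H(-.033,.024,.014),3))
```

```text
[[ 0.50561676 -0.22650806  0.127     ]] [[ 0.56442854 -0.24859782  0.156     ]]
expected lip right [ 0.50827853 -0.23502561  0.12692544] roof corner [ 0.49721919 -0.31763648  0.15621938]
4 x shift [-0.0019, 0.0006, 0.0126] tot mm [-7.5, 2.3, 50.6]
8 x shift [-0.0137, 0.0, 0.0045] tot mm [-109.5, 0.0, 35.7]
3 x shift [0.0004, 0.0, 0.004] tot mm [1.2, 0.0, 12.1]
```

Emit:
{"fn": "jog_arm", "kwargs": {
  "turn": [
    [0, 0, 0],
    [0, 0, 0],
    [0, 0, 0],
    [0, 0, 0],
    [0, 0, 0],
    [0, 0, 0],
    [0, 0, 0],
    [0, 0, 0],
    [0, 0, 0],
    [0, 0, 0],
    [0, 0, 0],
    [0, 0, 0],
    [0, 0, 0],
    [0, 0, 0]
  ],
  "delta_pos": [
    [-0.0019, 0.0003, 0.0126],
    [-0.0019, 0.0003, 0.0126],
    [-0.0019, 0.0003, 0.0126],
    [-0.0019, 0.0003, 0.0126],
    [-0.0137, 0, 0.0045],
    [-0.0137, 0, 0.0045],
    [-0.0137, 0, 0.0045],
    [-0.0137, 0, 0.0045],
    [-0.0137, 0, 0.0045],
    [-0.0137, 0, 0.0045],
    [-0.0137, 0, 0.0045],
    [-0.0137, 0, 0.0045],
    [0, 0, 0],
    [0, 0, 0]
  ],
  "gripper": [0.01, 0.01, 0.01, 0.01, 0.01, 0.01, 0.01, 0.01, 0.01, 0.01, 0.01, 0.01, 0.01, 0.01]
}}

```text
time: 14.48
tool_pos: [0.4687, -0.2547, 0.1387]
tcp_rot: [-2.144, -1.827, -0.474]
wrist_force: [-0.8, 0.1, -0.3]
width: 0.17
grip_force: 58.7
```

Emit:
{"fn": "jog_arm", "kwargs": {
  "turn": [
    [0, 0, 0],
    [0, 0, 0],
    [0, 0, 0],
    [0, 0, 0]
  ],
  "delta_pos": [
    [0.0004, 0, 0.004],
    [0.0004, 0, 0.004],
    [0.0004, 0, 0.003],
    [0, 0, 0]
  ],
  "gripper": [0.01, 0.01, 0.01, 0.01]
}}

```text
time: 14.82
tool_pos: [0.4698, -0.2476, 0.1298]
tcp_rot: [-2.143, -1.83, -0.473]
wrist_force: [0.2, -0.1, -0.2]
width: 0.176
grip_force: 58.7
```

Emit:
{"fn": "jog_arm", "kwargs": {
  "turn": [
    [0, 0, 0],
    [0, 0, 0],
    [0, 0, 0],
    [0, 0, 0],
    [0, 0, 0],
    [0, 0, 0],
    [0, 0, 0],
    [0, 0, 0],
    [0, 0, 0],
    [0, 0, 0],
    [0, 0, 0],
    [0, 0, 0],
    [0, 0, 0]
  ],
  "delta_pos": [
    [0, 0, 0],
    [0, 0, 0],
    [0, 0, 0],
    [0, 0, 0],
    [0, 0, 0],
    [0, 0, -0.008],
    [0, 0, -0.012],
    [0, 0, -0.02],
    [0.01, 0, -0.03],
    [0.01, 0, -0.03],
    [0.02, 0, -0.03],
    [0, 0, 0],
    [0, 0, 0]
  ],
  "gripper": [0.027, 0.027, 0.027, 0.027, 0.027, 0.027, 0.027, 0.027, 0.04, 0.045, 0.045, 0.045, 0.045]
}}

```text
time: 15.9
tool_pos: [0.4687, -0.269, 0.2691]
tcp_rot: [-2.149, -1.836, -0.476]
wrist_force: [0.6, 0.1, -0.5]
width: 0.527
grip_force: 0.0
```

Run:
```python
from h import *
s=read_state();w=vision.read_camera("wrist");a=vision.read_camera("side");b=vision.read_camera("scene")
c=np.zeros((600,800,3),np.uint8)
c[:300,:400]=cv2.resize(w,(400,300)); c[300:,:400]=cv2.resize(a[230:430,180:446],(400,300),interpolation=2); c[:300,400:]=cv2.resize(b[70:270,100:366],(400,300),interpolation=2)
cv2.imwrite("pics/m6.png",c[:,:,::-1]); 
for o in handles(a,cam("side")): print(*o)
for o in handles(b,cam("scene")): print(*o)
R=rot(102.7,15); d=R[:,0]; t=np.radians(102.7); g=np.array([.580,.0025,0])+.1175*np.array([np.cos(t),np.sin(t),0]); print(g)
plan(now(),("r",R,8),("p",g+[0,0,.09],10))
```

```text
[255. 158.] 108 [0.4721 0.4456] 114.9 0.068 0.043 [0.4269 0.5431]
[315. 253.] 147 [0.5741 0.0183] 95.7 0.076 0.025 [0.5634 0.1253]
[268.  98.] 78 [-0.3119 -0.6849] 48.2 0.114 0.052 [-0.2403 -0.6048]
[340. 274.] 515 [0.5799 0.0032] 102.9 0.135 0.03 [0.556 0.108]
[534. 277.] 149 [0.4178 0.4218] 163.8 0.063 0.032 [0.3146 0.4518]
[0.55416807 0.11712531 0.        ]
8 x turn [0.0039, -0.0863, -0.0482]
10 x shift [0.0389, 0.017, 0.0076] tot mm [388.5, 169.8, 76.2]
```

View pics/m6.png

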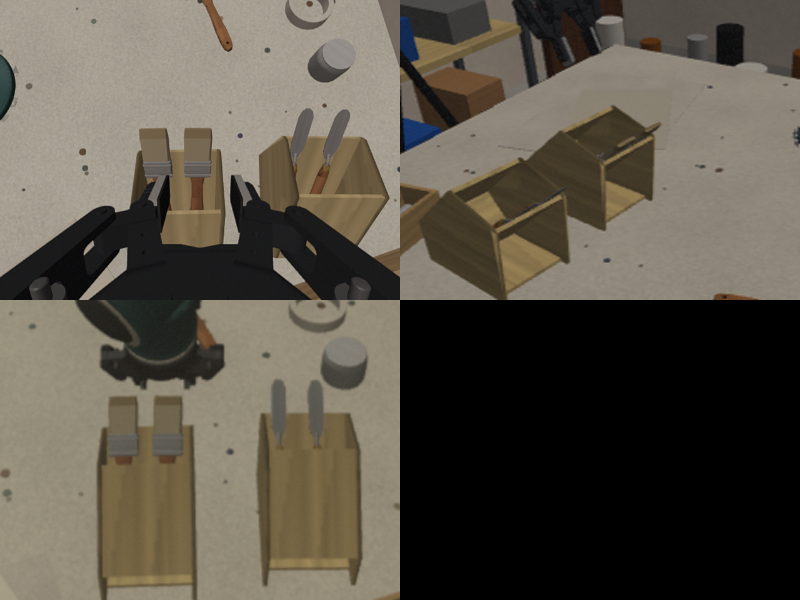

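Emit:
{"fn": "jog_arm", "kwargs": {
  "turn": [
    [0.0039, -0.0863, -0.0482],
    [0.0039, -0.0863, -0.0482],
    [0.0039, -0.0863, -0.0482],
    [0.0039, -0.0863, -0.0482],
    [0.0039, -0.0863, -0.0482],
    [0.0039, -0.0863, -0.0482],
    [0.0039, -0.0863, -0.0482],
    [0.0039, -0.0863, -0.0482],
    [0, 0, 0],
    [0, 0, 0],
    [0, 0, 0],
    [0, 0, 0],
    [0, 0, 0],
    [0, 0, 0],
    [0, 0, 0],
    [0, 0, 0],
    [0, 0, 0],
    [0, 0, 0],
    [0, 0, 0],
    [0, 0, 0]
  ],
  "delta_pos": [
    [0, 0, 0],
    [0, 0, 0],
    [0, 0, 0],
    [0, 0, 0],
    [0, 0, 0],
    [0, 0, 0],
    [0, 0, 0],
    [0, 0, 0],
    [0.0324, 0.0142, 0.0064],
    [0.0324, 0.0142, 0.0064],
    [0.0324, 0.0142, 0.0064],
    [0.0324, 0.0142, 0.0064],
    [0.0324, 0.0142, 0.0064],
    [0.0324, 0.0142, 0.0064],
    [0.0324, 0.0142, 0.0064],
    [0.0324, 0.0142, 0.0064],
    [0.0324, 0.0142, 0.0064],
    [0.0324, 0.0142, 0.0064],
    [0.0324, 0.0142, 0.0064],
    [0.0324, 0.0142, 0.0064]
  ],
  "gripper": [0.05, 0.05, 0.05, 0.05, 0.05, 0.05, 0.05, 0.05, 0.05, 0.05, 0.05, 0.05, 0.05, 0.05, 0.05, 0.05, 0.05, 0.05, 0.05, 0.05]
}}

```text
time: 17.72
tool_pos: [0.554, 0.1183, 0.0872]
tcp_rot: [1.828, 2.287, -0.245]
wrist_force: [1.0, -0.8, -0.2]
width: 0.585
grip_force: 0.0
```

Emit:
{"fn": "jog_arm", "kwargs": {
  "turn": [
    [0, 0, 0],
    [0, 0, 0]
  ],
  "delta_pos": [
    [0, 0, 0],
    [0, 0, 0]
  ],
  "gripper": [0.05, 0.05]
}}

```text
time: 17.88
tool_pos: [0.5535, 0.1179, 0.0868]
tcp_rot: [1.825, 2.291, -0.248]
wrist_force: [0.2, 0.0, 0.1]
width: 0.583
grip_force: 0.0
```

Run:
```python
from h import *
s=read_state(); im=vision.read_camera("wrist")
for o in handles(im,cam("wrist",s),amin=300): print(*o)
g=np.array([.5542,.117,.006]); print(s["tool_pos"]); plan(now(),("p",g,5))
```

```text
[321. 266.] 3918 [ 0.5814 -0.0036] 102.7 0.139 0.024 [0.5578 0.1013]
[0.55345459 0.11787083 0.08680555]
5 x shift [0.0043, 0.0001, 0.0158] tot mm [21.3, 0.7, 79.0]
```

Emit:
{"fn": "jog_arm", "kwargs": {
  "turn": [
    [0, 0, 0],
    [0, 0, 0],
    [0, 0, 0],
    [0, 0, 0],
    [0, 0, 0],
    [0, 0, 0],
    [0, 0, 0],
    [0, 0, 0],
    [0, 0, 0],
    [0, 0, 0],
    [0, 0, 0],
    [0, 0, 0],
    [0, 0, 0]
  ],
  "delta_pos": [
    [0.0037, 0.0001, 0.0158],
    [0.0037, 0.0001, 0.0158],
    [0.0037, 0.0001, 0.0158],
    [0.0037, 0.0001, 0.0158],
    [0.0018, 0, 0.0078],
    [0.0018, 0, 0.0076],
    [0, 0, 0],
    [0, 0, 0],
    [0, 0, 0],
    [0, 0, 0],
    [0, 0, 0],
    [0, 0, 0],
    [0, 0, 0]
  ],
  "gripper": [0.05, 0.05, 0.05, 0.05, 0.05, 0.05, 0.05, 0.01, 0.01, 0.01, 0.01, 0.01, 0.01]
}}

```text
time: 19.02
tool_pos: [0.5575, 0.1149, 0.0105]
tcp_rot: [1.827, 2.284, -0.238]
wrist_force: [-0.8, -0.3, 5.6]
width: 0.165
grip_force: 59.0
```

Run:
```python
from h import *
o=(0.4456,-0.260,0.098);D=81
p,R=now(); up=p+[0,0,.25]; Rh=rot(D,-25)
H=lambda x,y,z:hpt(o,D,x,y,z)
plan((p,R),("p",up,9),("r",Rh,8),("p",H(-.19,-.006,.08),10))
print(H(-.19,-.006,.08))
```

```text
9 x shift [-0.0072, 0.0001, -0.0268] tot mm [-65.0, 0.7, -241.4]
8 x turn [-0.0039, 0.0863, 0.0482]
10 x shift [-0.0257, -0.0058, -0.0143] tot mm [-257.3, -57.9, -143.0]
[ 0.45439833 -0.1660948   0.2814132 ]
```

Emit:
{"fn": "jog_arm", "kwargs": {
  "turn": [
    [0, 0, 0],
    [0, 0, 0],
    [0, 0, 0],
    [0, 0, 0],
    [0, 0, 0],
    [0, 0, 0],
    [0, 0, 0],
    [0, 0, 0],
    [0, 0, 0],
    [0, 0, 0],
    [-0.0039, 0.0863, 0.0482],
    [-0.0039, 0.0863, 0.0482],
    [-0.0039, 0.0863, 0.0482],
    [-0.0039, 0.0863, 0.0482],
    [-0.0039, 0.0863, 0.0482],
    [-0.0039, 0.0863, 0.0482],
    [-0.0039, 0.0863, 0.0482],
    [-0.0039, 0.0863, 0.0482],
    [0, 0, 0]
  ],
  "delta_pos": [
    [-0.0036, 0, -0.0134],
    [-0.0036, 0, -0.0134],
    [-0.0072, 0, -0.0268],
    [-0.0072, 0, -0.0268],
    [-0.0072, 0, -0.0268],
    [-0.0072, 0, -0.0268],
    [-0.0072, 0, -0.0268],
    [-0.0072, 0, -0.0268],
    [-0.0072, 0, -0.0268],
    [-0.0072, 0, -0.0268],
    [0, 0, 0],
    [0, 0, 0],
    [0, 0, 0],
    [0, 0, 0],
    [0, 0, 0],
    [0, 0, 0],
    [0, 0, 0],
    [0, 0, 0],
    [0, 0, 0]
  ],
  "gripper": [0.01, 0.01, 0.01, 0.01, 0.01, 0.01, 0.01, 0.01, 0.01, 0.01, 0.01, 0.01, 0.01, 0.01, 0.01, 0.01, 0.01, 0.01, 0.01]
}}

```text
time: 20.6
tool_pos: [0.5554, 0.1125, 0.2586]
tcp_rot: [-2.147, -1.824, -0.475]
wrist_force: [-0.3, -0.1, -0.6]
width: 0.165
grip_force: 58.8
```

Emit:
{"fn": "jog_arm", "kwargs": {
  "turn": [
    [0, 0, 0],
    [0, 0, 0],
    [0, 0, 0],
    [0, 0, 0],
    [0, 0, 0],
    [0, 0, 0],
    [0, 0, 0],
    [0, 0, 0],
    [0, 0, 0],
    [0, 0, 0],
    [0, 0, 0],
    [0, 0, 0]
  ],
  "delta_pos": [
    [-0.0257, -0.0058, -0.0143],
    [-0.0257, -0.0058, -0.0143],
    [-0.0257, -0.0058, -0.0143],
    [-0.0257, -0.0058, -0.0143],
    [-0.0257, -0.0058, -0.0143],
    [-0.0257, -0.0058, -0.0143],
    [-0.0257, -0.0058, -0.0143],
    [-0.0257, -0.0058, -0.0143],
    [-0.0257, -0.0058, -0.0143],
    [-0.0257, -0.0058, -0.0143],
    [0, 0, 0],
    [0, 0, 0]
  ],
  "gripper": [0.01, 0.01, 0.01, 0.01, 0.01, 0.01, 0.01, 0.01, 0.01, 0.01, 0.01, 0.01]
}}

```text
time: 21.6
tool_pos: [0.4532, -0.1671, 0.2811]
tcp_rot: [-2.147, -1.831, -0.473]
wrist_force: [0.2, -0.4, 0.2]
width: 0.164
grip_force: 58.8
```

Run:
```python
from h import *
s=read_state();w=vision.read_camera("wrist");a=vision.read_camera("side");b=vision.read_camera("scene")
c=np.zeros((600,800,3),np.uint8)
c[:300,:400]=cv2.resize(w,(400,300)); c[300:,:400]=cv2.resize(a[230:430,180:446],(400,300),interpolation=2); c[:300,400:]=cv2.resize(b[70:270,100:366],(400,300),interpolation=2)
cv2.imwrite("pics/m7.png",c[:,:,::-1]); print(s["tool_pos"])
o=(0.4456,-0.260,0.098);D=81
H=lambda x,y,z:hpt(o,D,x,y,z)
plan(now(),("p",H(-.18,-.006,.048),3),("p",H(-.035,-.006,.042),10),("p",H(-.033,-.006,.030),3))
```

```text
[ 0.45321682 -0.1670999   0.28114503]
3 x shift [-0.0006, 0.0004, 0.0108] tot mm [-1.8, 1.3, 32.3]
10 x shift [-0.0138, -0.0, 0.0043] tot mm [-138.5, -0.0, 43.4]
3 x shift [0.0004, 0.0, 0.004] tot mm [1.2, 0.0, 12.1]
```

View pics/m7.png

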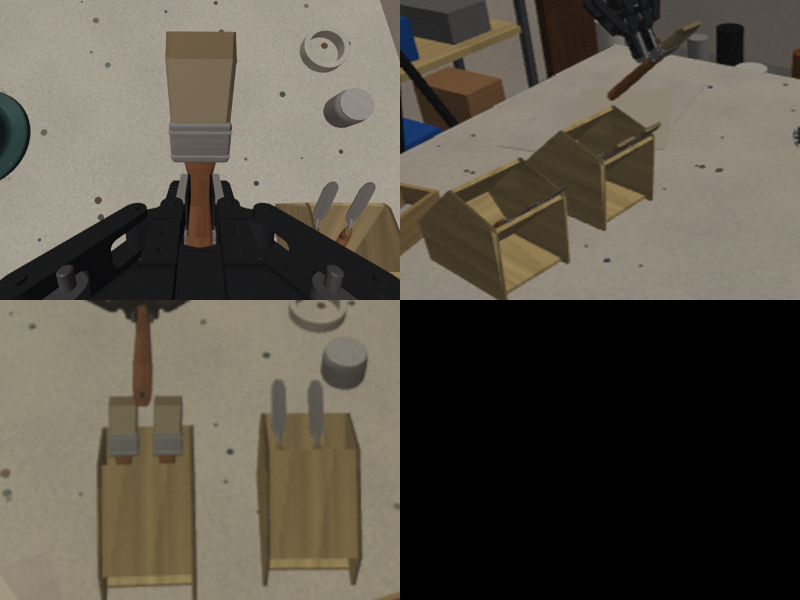

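Emit:
{"fn": "jog_arm", "kwargs": {
  "turn": [
    [0, 0, 0],
    [0, 0, 0],
    [0, 0, 0],
    [0, 0, 0],
    [0, 0, 0],
    [0, 0, 0],
    [0, 0, 0],
    [0, 0, 0],
    [0, 0, 0],
    [0, 0, 0],
    [0, 0, 0],
    [0, 0, 0],
    [0, 0, 0],
    [0, 0, 0],
    [0, 0, 0]
  ],
  "delta_pos": [
    [-0.0006, 0.0004, 0.0108],
    [-0.0006, 0.0004, 0.0108],
    [-0.0006, 0.0004, 0.0108],
    [-0.0138, 0, 0.0043],
    [-0.0138, 0, 0.0043],
    [-0.0138, 0, 0.0043],
    [-0.0138, 0, 0.0043],
    [-0.0138, 0, 0.0043],
    [-0.0138, 0, 0.0043],
    [-0.0138, 0, 0.0043],
    [-0.0138, 0, 0.0043],
    [-0.0138, 0, 0.0043],
    [-0.0138, 0, 0.0043],
    [0, 0, 0],
    [0, 0, 0]
  ],
  "gripper": [0.01, 0.01, 0.01, 0.01, 0.01, 0.01, 0.01, 0.01, 0.01, 0.01, 0.01, 0.01, 0.01, 0.01, 0.01]
}}

```text
time: 23.0
tool_pos: [0.4388, -0.26, 0.1519]
tcp_rot: [-2.144, -1.827, -0.474]
wrist_force: [0.5, -0.5, -0.8]
width: 0.17
grip_force: 58.8
```

Emit:
{"fn": "jog_arm", "kwargs": {
  "turn": [
    [0, 0, 0],
    [0, 0, 0],
    [0, 0, 0],
    [0, 0, 0]
  ],
  "delta_pos": [
    [0.0004, 0, 0.004],
    [0.0004, 0, 0.004],
    [0.0004, 0, 0.003],
    [0, 0, 0]
  ],
  "gripper": [0.01, 0.01, 0.01, 0.01]
}}

```text
time: 23.33
tool_pos: [0.4399, -0.253, 0.1429]
tcp_rot: [-2.143, -1.83, -0.473]
wrist_force: [-0.2, 0.2, -1.1]
width: 0.164
grip_force: 58.8
```

Emit:
{"fn": "jog_arm", "kwargs": {
  "turn": [
    [0, 0, 0],
    [0, 0, 0],
    [0, 0, 0],
    [0, 0, 0],
    [0, 0, 0],
    [0, 0, 0],
    [0, 0, 0],
    [0, 0, 0],
    [0, 0, 0],
    [0, 0, 0],
    [0, 0, 0],
    [0, 0, 0],
    [0, 0, 0]
  ],
  "delta_pos": [
    [0, 0, 0],
    [0, 0, 0],
    [0, 0, 0],
    [0, 0, 0],
    [0, 0, 0],
    [0, 0, -0.008],
    [0, 0, -0.012],
    [0, 0, -0.02],
    [0.01, 0, -0.03],
    [0.01, 0, -0.03],
    [0.02, 0, -0.03],
    [0, 0, 0],
    [0, 0, 0]
  ],
  "gripper": [0.055, 0.055, 0.055, 0.055, 0.055, 0.055, 0.055, 0.055, 0.055, 0.055, 0.055, 0.055, 0.055]
}}

```text
time: 24.42
tool_pos: [0.4386, -0.2745, 0.2821]
tcp_rot: [-2.149, -1.836, -0.475]
wrist_force: [-0.4, 0.0, -0.1]
width: 0.642
grip_force: 0.0
```

Run:
```python
from h import *
s=read_state();w=vision.read_camera("wrist");a=vision.read_camera("side");b=vision.read_camera("scene")
c=np.zeros((600,800,3),np.uint8)
c[:300,:400]=cv2.resize(w,(400,300)); c[300:,:400]=cv2.resize(a[230:430,180:446],(400,300),interpolation=2); c[:300,400:]=cv2.resize(b[70:270,100:366],(400,300),interpolation=2); c[300:,400:]=cv2.resize(a,(400,300))
cv2.imwrite("pics/m8.png",c[:,:,::-1]); print(s["tool_pos"])
```

```text
[ 0.43863756 -0.27445857  0.28208001]
```

View pics/m8.png

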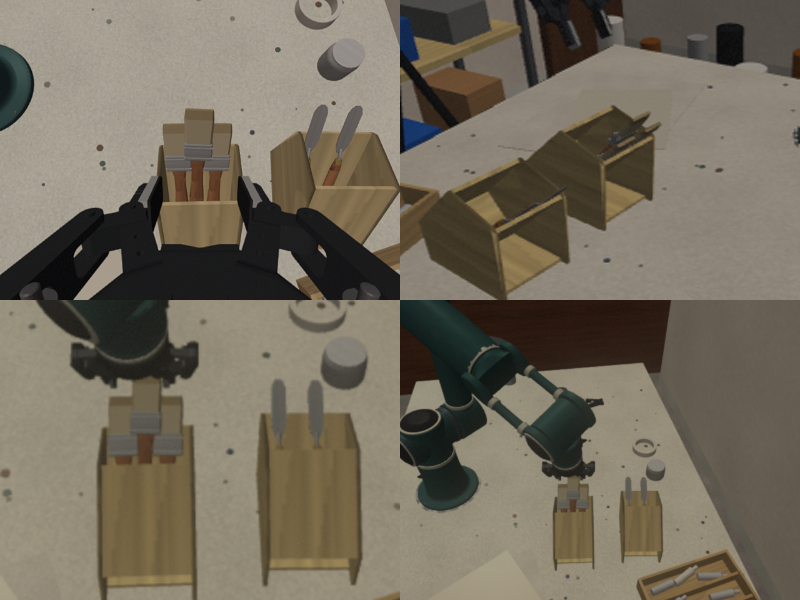

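Run:
```python
from h import *
o=(0.4456,-0.260,0.098);D=81
H=lambda x,y,z:hpt(o,D,x,y,z)
plan(now(),("p",H(-.18,-.004,.12),5),("p",H(-.18,-.004,.02),4))
print(H(-.18,-.004,.12),H(-.18,-.004,.02))
```

```text
5 x shift [0.0159, 0.0005, 0.0012] tot mm [79.5, 2.6, 5.8]
4 x shift [0.0065, 0.0, 0.0242] tot mm [25.8, 0.2, 96.6]
[ 0.45115319 -0.19936875  0.3056271 ] [ 0.4612086  -0.13588137  0.22902266]
```

Emit:
{"fn": "jog_arm", "kwargs": {
  "turn": [
    [0, 0, 0],
    [0, 0, 0],
    [0, 0, 0],
    [0, 0, 0],
    [0, 0, 0],
    [0, 0, 0],
    [0, 0, 0]
  ],
  "delta_pos": [
    [0.0159, 0.0005, 0.0012],
    [0.0159, 0.0005, 0.0012],
    [0.0159, 0.0005, 0.0012],
    [0.0159, 0.0005, 0.0012],
    [0.0159, 0.0005, 0.0012],
    [0, 0, 0],
    [0, 0, 0]
  ],
  "gripper": [0.0, 0.0, 0.0, 0.0, 0.0, 0.0, 0.0]
}}

```text
time: 25.15
tool_pos: [0.4519, -0.1981, 0.307]
tcp_rot: [-2.143, -1.834, -0.473]
wrist_force: [0.4, -0.7, -0.4]
width: -0.001
grip_force: 0.0
```

Run:
```python
from h import *
s=read_state();w=vision.read_camera("wrist");a=vision.read_camera("side");b=vision.read_camera("scene")
c=np.zeros((600,800,3),np.uint8)
c[:300,:400]=cv2.resize(w[180:480,120:520],(400,300)); c[300:,:400]=cv2.resize(a[280:355,235:335],(400,300),interpolation=2); c[:300,400:]=cv2.resize(b[120:210,200:320],(400,300),interpolation=2)
c[300:,400:]=cv2.resize(a[230:430,180:446],(400,300),interpolation=2)
cv2.imwrite("pics/m9.png",c[:,:,::-1]); print(s["tool_pos"])
```

```text
[ 0.45194145 -0.19812725  0.30696297]
```

View pics/m9.png

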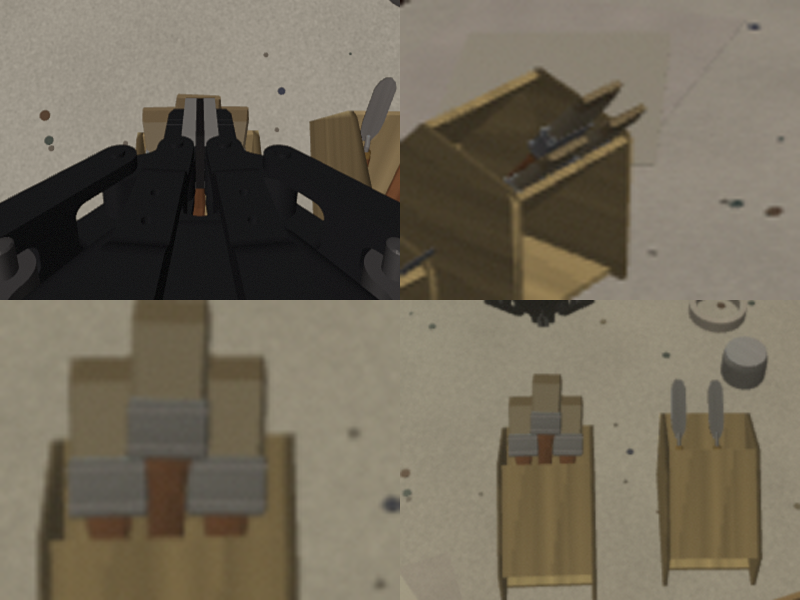

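Run:
```python
from h import *
o=np.array((0.4456,-0.260,0.098));D=81
H=lambda x,y,z:hpt(o,D,x,y,z)
X=H(1,0,0)-o;Z=H(0,0,1)-o;Y=H(0,1,0)-o
R,p,f,cx,cy=cam("side")
def onplane(px,zh):
    d=R@np.array([(px[0]-cx)/f,(px[1]-cy)/f,1]); q=o+zh*Z; t=((q-p)@Z)/(d@Z); w=p+t*d-o; return (w@X).round(4),(w@Y).round(4)
print("stored",onplane((260.5,294.7),.013))
for z in (.02,.026,.032): print(z,onplane((277,279.5),z))
pp,RR=now(); w=pp-o; print("tcp in holder",w@X,w@Y,w@Z)
plan((pp,RR),("p",H(-.15,-.004,.12),2),("p",H(-.15,-.004,.022),4),("p",H(-.105,-.004,.022),8))
```

```text
stored (np.float64(-0.0859), np.float64(-0.0383))
0.02 (np.float64(-0.1158), np.float64(-0.005))
0.026 (np.float64(-0.1156), np.float64(-0.0047))
0.032 (np.float64(-0.1154), np.float64(-0.0044))
tcp in holder -0.18024206282273444 -0.0036468274286956285 0.12017391450173265
2 x shift [-0.0146, -0.0002, 0.004] tot mm [-29.2, -0.3, 8.0]
4 x shift [0.0064, 0.0, 0.0237] tot mm [25.4, 0.1, 94.6]
8 x shift [-0.0054, 0.0, 0.0015] tot mm [-43.5, 0.1, 11.7]
```

Emit:
{"fn": "jog_arm", "kwargs": {
  "turn": [
    [0, 0, 0],
    [0, 0, 0],
    [0, 0, 0],
    [0, 0, 0],
    [0, 0, 0],
    [0, 0, 0],
    [0, 0, 0],
    [0, 0, 0],
    [0, 0, 0],
    [0, 0, 0]
  ],
  "delta_pos": [
    [-0.0193, 0, 0.0052],
    [0.0055, 0, 0.0205],
    [0.0055, 0, 0.0205],
    [0.0055, 0, 0.0205],
    [0.0055, 0, 0.0205],
    [0.0055, 0, 0.0205],
    [-0.008, 0, 0.0021],
    [-0.008, 0, 0.0021],
    [-0.008, 0, 0.0021],
    [0, 0, 0]
  ],
  "gripper": [0, 0, 0, 0, 0, 0, 0, 0, 0, 0]
}}

```text
time: 26.13
tool_pos: [0.4566, -0.168, 0.1954]
tcp_rot: [-2.147, -1.828, -0.473]
wrist_force: [-0.4, 0.8, 0.7]
width: -0.002
grip_force: 0.0
```

Emit:
{"fn": "jog_arm", "kwargs": {
  "turn": [
    [0, 0, 0],
    [0, 0, 0],
    [0, 0, 0],
    [0, 0, 0],
    [0, 0, 0]
  ],
  "delta_pos": [
    [-0.0039, 0, 0.001],
    [-0.0039, 0, 0.001],
    [-0.0039, 0, 0.001],
    [-0.0039, 0, 0.001],
    [0, 0, 0]
  ],
  "gripper": [0, 0, 0, 0, 0]
}}

```text
time: 26.55
tool_pos: [0.4566, -0.174, 0.1903]
tcp_rot: [-2.137, -1.825, -0.488]
wrist_force: [1.0, 14.7, 15.5]
width: 0.006
grip_force: 11.2
```

Run:
```python
from h import *
o=np.array((0.4456,-0.260,0.098));D=81
H=lambda x,y,z:hpt(o,D,x,y,z)
X=H(1,0,0)-o;Z=H(0,0,1)-o;Y=H(0,1,0)-o
pp,RR=now(); w=pp-o; print("tcp in holder",w@X,w@Y,w@Z)
a=vision.read_camera("side"); cv2.imwrite("pics/side10.png",a[:,:,::-1])
```

```text
tcp in holder -0.12569263653128143 -0.0026007121960239833 0.014985132215439657
```

Emit:
{"fn": "jog_arm", "kwargs": {
  "turn": [
    [0, 0, 0],
    [0, 0, 0],
    [0, 0, 0],
    [0, 0, 0],
    [0, 0, 0],
    [0, 0, 0],
    [0, 0, 0],
    [0, 0, 0]
  ],
  "delta_pos": [
    [0.0155, 0, -0.004],
    [0.019, 0, -0.005],
    [-0.0055, 0, -0.0205],
    [-0.0055, 0, -0.0205],
    [-0.0055, 0, -0.0205],
    [-0.0055, 0, -0.0205],
    [0, 0, 0],
    [0, 0, 0]
  ],
  "gripper": [0, 0, 0.03, 0.06, 0.06, 0.06, 0.06, 0.06]
}}

```text
time: 27.27
tool_pos: [0.4512, -0.2059, 0.2745]
tcp_rot: [-2.147, -1.831, -0.475]
wrist_force: [-0.1, 0.9, 0.5]
width: 0.701
grip_force: 0.0
```

Run:
```python
from h import *
o=np.array((0.4456,-0.260,0.098));D=81
H=lambda x,y,z:hpt(o,D,x,y,z)
X=H(1,0,0)-o;Z=H(0,0,1)-o;Y=H(0,1,0)-o
pp,RR=now(); w=pp-o; print("tcp in holder",w@X,w@Y,w@Z)
a=vision.read_camera("side"); cv2.imwrite("pics/side11.png",a[:,:,::-1])
# difference of bristle tip: column 277 profile
print(a[268:312:1,277].astype(int).sum(1).tolist())
plan((pp,RR),("p",H(-.100,-.004,.09),3),("p",H(-.100,-.004,.012),5))
```

```text
tcp in holder -0.15502731006155152 -0.0029486791408047663 0.10033021484000643
[396, 402, 403, 402, 403, 404, 400, 404, 399, 401, 391, 303, 248, 235, 235, 238, 240, 244, 269, 279, 280, 276, 273, 283, 275, 276, 280, 277, 277, 279, 278, 279, 278, 283, 284, 278, 288, 274, 260, 275, 263, 257, 257, 262]
3 x shift [-0.0168, -0.0003, 0.0081] tot mm [-50.4, -1.0, 24.3]
5 x shift [0.0041, -0.0, 0.0151] tot mm [20.3, -0.1, 75.3]
```

Emit:
{"fn": "jog_arm", "kwargs": {
  "turn": [
    [0, 0, 0],
    [0, 0, 0],
    [0, 0, 0],
    [0, 0, 0],
    [0, 0, 0],
    [0, 0, 0],
    [0, 0, 0],
    [0, 0, 0],
    [0, 0, 0],
    [0, 0, 0],
    [0, 0, 0],
    [0, 0, 0],
    [0, 0, 0],
    [0, 0, 0],
    [0, 0, 0]
  ],
  "delta_pos": [
    [-0.0168, -0.0003, 0.0081],
    [-0.0168, -0.0003, 0.0081],
    [-0.0168, -0.0003, 0.0081],
    [0.0041, 0, 0.0151],
    [0.0041, 0, 0.0151],
    [0.0041, 0, 0.0151],
    [0.0041, 0, 0.0151],
    [0.002, 0, 0.0075],
    [0.002, 0, 0.0075],
    [0, 0, 0],
    [0, 0, 0],
    [0, 0, 0],
    [0, 0, 0],
    [0, 0, 0],
    [0, 0, 0]
  ],
  "gripper": [0.06, 0.06, 0.06, 0.06, 0.06, 0.06, 0.06, 0.06, 0.06, 0.06, 0.03, 0.03, 0.03, 0.03, 0.03],
  "grip_force": 40
}}

```text
time: 28.57
tool_pos: [0.4523, -0.1906, 0.1712]
tcp_rot: [-2.145, -1.831, -0.474]
wrist_force: [-0.4, 0.2, 0.6]
width: 0.423
grip_force: 40.1
```

Emit:
{"fn": "jog_arm", "kwargs": {
  "turn": [
    [0, 0, 0],
    [0, 0, 0],
    [0, 0, 0],
    [0, 0, 0],
    [0, 0, 0],
    [0, 0, 0],
    [0, 0, 0],
    [0, 0, 0],
    [0, 0, 0]
  ],
  "delta_pos": [
    [-0.0011, 0, -0.0039],
    [-0.0011, 0, -0.0039],
    [-0.0043, 0, 0.0012],
    [-0.0043, 0, 0.0012],
    [-0.0043, 0, 0.0012],
    [-0.0043, 0, 0.0012],
    [-0.0043, 0, 0.0012],
    [-0.0043, 0, 0.0012],
    [0, 0, 0]
  ],
  "gripper": [0.03, 0.03, 0.03, 0.03, 0.03, 0.03, 0.03, 0.03, 0.03]
}}

```text
time: 29.32
tool_pos: [0.4474, -0.2158, 0.1583]
tcp_rot: [-2.144, -1.828, -0.473]
wrist_force: [0.5, 0.8, -0.5]
width: 0.428
grip_force: 40.0
```

Emit:
{"fn": "jog_arm", "kwargs": {
  "turn": [
    [0, 0, 0],
    [0, 0, 0],
    [0, 0, 0],
    [0, 0, 0],
    [0, 0, 0],
    [0, 0, 0],
    [0, 0, 0],
    [0, 0, 0],
    [0, 0, 0],
    [0, 0, 0],
    [0, 0, 0],
    [0, 0, 0]
  ],
  "delta_pos": [
    [0, 0, 0],
    [0, 0, 0],
    [0, 0, 0],
    [0, 0, 0],
    [0, 0, -0.008],
    [0, 0, -0.015],
    [0, 0, -0.025],
    [0.01, 0, -0.03],
    [0.02, 0, -0.03],
    [0.025, 0, -0.02],
    [0, 0, 0],
    [0, 0, 0]
  ],
  "gripper": [0.06, 0.06, 0.06, 0.06, 0.06, 0.06, 0.06, 0.06, 0.06, 0.06, 0.06, 0.06]
}}

```text
time: 30.32
tool_pos: [0.4485, -0.2203, 0.3017]
tcp_rot: [-2.147, -1.836, -0.475]
wrist_force: [-0.2, 0.1, -0.3]
width: 0.706
grip_force: 0.0
```

Run:
```python
from h import *
s=read_state();w=vision.read_camera("wrist");a=vision.read_camera("side");b=vision.read_camera("scene")
c=np.zeros((600,800,3),np.uint8)
c[:300,:400]=cv2.resize(w,(400,300)); c[300:,:400]=cv2.resize(a[280:355,235:335],(400,300),interpolation=2); c[:300,400:]=cv2.resize(b,(400,300))
c[300:,400:]=cv2.resize(a,(400,300))
cv2.imwrite("pics/m12.png",c[:,:,::-1]); print(s["tool_pos"],s["wrist_force"])
```

```text
[ 0.4484649  -0.22028218  0.30166328] [-0.19448781  0.08978827 -0.28272431]
```

View pics/m12.png

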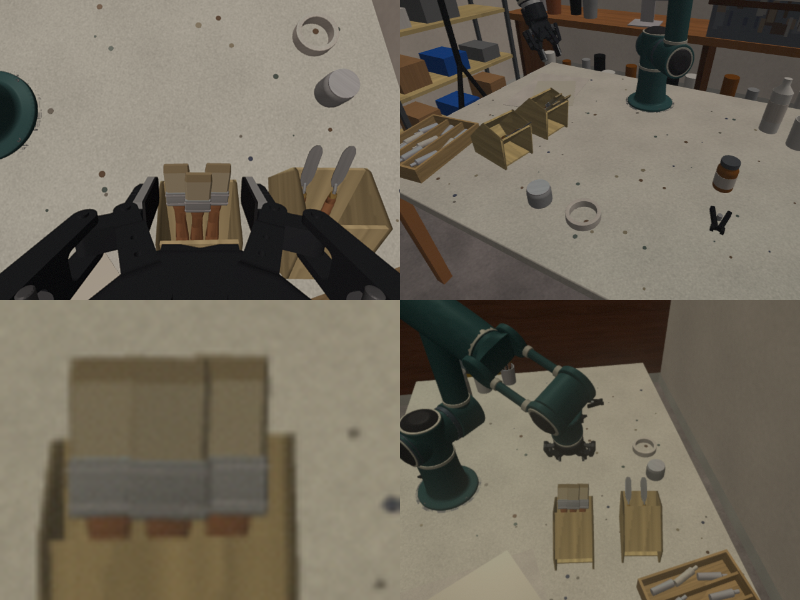

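The third brush's tip (row 294 in the side view) is now level with the other two. The knife tips are level with each other, and the bystanders haven't moved.

```bash
python3 -c "
from workcell import ticket
print(ticket.finish_job())"
```

```text
the job is handed in; nothing more can be done
None
```

I put both brushes in the brush holder and the palette knife in the knife holder, all handle first, fully down and let go, with the jar, tape, tin and clamp left in place; the job is handed in at about 30 s, but no verdict came back.

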